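# Clear and raise a tilting drilling plate to its index

### The arm

A 6-joint arm with a two-finger parallel gripper is mounted at the origin on the work surface; the furniture and walls round the work are solid. World frame = base frame: x ahead of the robot, y to its left, z up, the work surface at z = 0. Lengths are in mm, angles in degrees, forces in N, time in s.
With the tool pointing down it reaches from about 350 to 850 mm from the base axis. Payload 8.1 kg.
Tool frame: the origin (TCP) lies midway between the tips of the shut fingers; the grasp point (between the pads) lies 19 mm behind it; z points along the fingers, y is the line along which they close (so a half turn about z gives the same grasp; the last joint's range is limited). The gripper opens to 85 mm and grips with 20 to 120 N. Pads are 22 mm wide; open, the fingers measure 114 mm over their backs; the gripper's body (76 mm by 85 mm) begins 54 mm behind the grasp point. The pads swing forward as they close: fully open they stand 13 mm farther back than shut.
Start: joints at [-81.784, 7.471, 85.268, -0, 87.261, -4.893], TCP at [136.106, -584.363, 231.292] pointing down, gripper open.
Joint ranges: [-169.43, 169.43], [-51.17, 129.36], [1.28, 143.12], [-76.62, 256.62], [0, 156.53], [-152.29, 152.29]. Speed limits (degrees/s): [136.94, 136.94, 159.86, 180, 180, 180].

### API

Orientations are given as [roll, pitch, yaw] about the fixed x, y, z axes, in that order (R = Rz(yaw) Ry(pitch) Rx(roll)).
In Python, from bench import r gives the robot as it stands.
- The arm moves only by the tool apply_moves, never from a script. Its argument "steps" is a list of rows, each a list of 7 numbers: the opening, from -1 (shut) to 1 (fully open), then the shift along the tool's x, y, z in mm, then the turn, a rotation vector about the tool's x, y, z in units of 5 degrees (1.0 is 5 degrees). A call has exactly 8 rows; each row shifts and turns the commanded pose from where the row before left it, along the tool's axes as they then stand; what a row does not reach is not made up. A row lasts 1/10 s, in which the tool goes at most 50 mm and 8.59 degrees, less where a joint would pass 70% of its speed; a pose out of reach is approached as far as the arm can. A call is refused whole if a number of a shift passes 50 or a number of a turn 1, either way. A call with a gripper value outside its range is refused whole. The fingers move at their own pace and stop on an object; "squeeze" is the grip in N (left out, the last holds). Time passes only in rows, so rows that do not move let the fingers close, or fill a call up. It gives the time, the measured TCP pose, the force, the opening and the grip force at its end, in the units of the state.
- r.sense(): the state, without advancing time (a new reading comes with each control period).
- r.snapshot(name): name is "side" or "top" or "wrist"; returns a dict with "color" (384x512x3 uint8, blue, green, red), "depth" (384x512 float32, mm along the optical axis (not along the pixel's ray), 0 where there is no reading), "mtx" (3x3 intrinsics, pixels), "T" (4x4, takes a point from camera to world coordinates); the wrist camera has in their place "hand_eye" (4x4, takes a point from camera to tool coordinates, whose origin is the TCP and whose axes are the flange's). Camera axes: x right, y down, z forward; pixel columns grow to the right and rows downward; lengths in mm; the calibration is good to about 2 mm. The wrist camera is an equidistant fisheye: a pixel r from the principal point sees the ray r / f radians off the axis. A picture is of the moment at which its call begins: read the wrist's pose just before it.
- r.hand_in(): hands the job in; it is judged then, once.
The state is a dict: "time": time; "joint_pos": joint angles; "qd": joint speeds; "joint_efforts": joint torques, N m; "tool_pos": TCP position; "tcp_rot": TCP orientation; "ft_force": force on the tool from outside, world axes, zero at the start; "wrist_torque": the same for the moment, N m; "finger_gap": finger opening in mm; "grip_force": force on a finger pad.
Only numpy, scipy, OpenCV 4.12 (cv2) and the standard library are available. Lean on these libraries where they do the work, as an engineer would, in place of code of your own. Each camera call takes 0.05 s, during which the arm holds its last target. There are 200 camera calls.

### The job

Please get the tilting drilling plate ready to be locked: first take the two empty steel cups off it and nest them in the third cup on the bench, one in the other, upright and fully seated, so that nothing slides off when it tilts. Then lift the plate by its pull bar until its pointer stands opposite the index clip on the quadrant, leaving the clip as it was set. The clamp is loose and the plate drops if let go, so finish while still holding the bar, steady at the mark, and leave the spanner, the V-block and the workpiece alone.

Things in the scene. Friction and masses are not known exactly. Their poses are not given: they have to be found in the camera images.
- cup_a: Steel parts cup (one of three alike), 60 mm tall, 70 to 120 g, open top: tapered body (41 mm across at the foot, 53 at 36 mm up), a flat shoulder there, then a straight collar 24 mm tall, 64 mm outside, 59.6 inside; wall 2.2. Nested, its shoulder sits on the lower cup's rim, 24 mm higher, collar standing clear. Origin: centre of the foot's underside, z up. Starts on the plate, nearer the quadrant.
- cup_b: Same cup as cup_a, same origin. Starts standing on the plate, farther from the quadrant, 73 to 105 mm along the pin from cup_a.
- cup_c: Same cup as cup_a, same origin. Starts standing on the bench to the left of the fixture; the other two go into it, in either order. It stays standing on the bench.
- tilt_base: Fixed grey base, 250 x 200 mm. Origin: centre of its underside on the bench, z up. The hinge pin runs along its x near its -y edge; the plate's free edge and pull bar are on its +y side (robot's left). A graduated quadrant sheet, 145 mm radius round the pin, 5-degree divisions, stands across its -x end (towards the robot), front face at x = -131 mm, up to 177 mm high.
- hinge (a point): Middle of the hinge pin, 50 mm above the bench; axes as tilt_base, in which it lies at (0, -85, 50) mm. The plate turns about the x axis through this point.
- bar (a point): Round steel bar, 12 mm diameter, parallel to the pin, on two lugs (96 mm clear between them), 44 mm clear of the plate's free edge; turns with the plate and may turn between finger pads. Origin: middle of the bar, 225 mm from the pin; x along the bar, y straight away from the pin. With the plate down it is 50 mm above the bench. Lifting takes 3 to 4 N.
- plate: The hinged plate with bar and pointer. Origin: on the hinge pin (at hinge); x along the pin, y from the pin to the bar, z out of its top; turns with the plate.
- plate_angle (a joint): Angle of the hinged aluminium plate (208 mm along the pin, 175 mm across, 12 mm thick, 0.7 kg with bar), rad: 0 flat on its rails (top 56 mm above the bench), growing as the free edge with the bar rises, stop at 1.0. No spring or brake: it falls back if let go.
- index_clip (a joint): Angle at which the index clip is set on the quadrant, rad, same scale as plate_angle (0.35 to 0.70): equal values bring the pointer level with the clip. Dark 14 mm clip with a thumbscrew astride the outer rim, reaching 169 mm from the pin; it does not stop the plate, is stiff and must stay as set.
- pointer (a point): Tip of the plate's pointer on the front face of the quadrant, 138 mm from the pin; it turns with the plate, y axis from pin outwards.
- index_mark (a point): Tip of the index clip's tooth on the front face of the quadrant, 138 mm from the pin; y axis from pin outwards. The pointer's tip meets this point when the plate is at the mark.
- v_block: Bystander: steel V-block 44 x 48 x 34 mm on the bench, to the right of the fixture's near end. Origin: centre of the underside.
- workpiece: Bystander: flat steel workpiece with three holes, 30 x 78 x 10 mm, on the bench in front of the fixture. Origin: centre of the underside.
- spanner: Bystander: combination spanner 35 x 179 x 8 mm at the left, nearer the robot. Origin: centre of the underside.
There are look-alikes about, which are no part of the job. Leave any blue look-alike of the cup_b alone.

How it is judged:
By the outcome, as a careful person would: the job done as asked, in the order asked, and still so for the second after the job is handed in, while the arm keeps its last pose, push and grip.
It also fails if it takes over 64 s, if anything falls off the work surface, if the arm or the gripper's body presses on something with over 40 N, if the wrist force passes 120 N, or if a joint passes its speed limit or range.

## Working session

There is one attempt and no reset: what is moved stays moved. The work goes in short steps, Python scripts to look and compute and a tool call to move; the robot and the scene stay as the last step left them, time stands still between calls to the robot, and variables do not carry over. Pictures are saved under pics/ and viewed, at most 10 in all, crops included, and the job is handed in when it is done.

Besides the shell and the picture viewer there is one more tool, called after "Call:" in YAML: its name, and indented under it one key for each argument. apply_moves: Moves the arm, as the interface text tells. Its arguments: {"type":"object","properties":{"steps":{"type":"array"},"squeeze":{"type":"number"}},"required":["steps"]}

```bash
ls; mkdir -p pics; python3 - <<'E'
from bench import r
import cv2,pickle,numpy as np
print(r.sense())
d={n:r.snapshot(n) for n in("side","top")}
pickle.dump(d,open('d.pkl','wb'))
for n in d:
    cv2.imwrite(f'pics/{n}0.png',cv2.resize(d[n]['color'],(800,600),interpolation=cv2.INTER_CUBIC)); print(d[n]['mtx'],d[n]['T'])
E
```

```text
pics
{'time': 0.0, 'joint_pos': array([-8.17844589e+01,  7.51537198e+00,  8.53304266e+01, -4.33037610e-04,
        8.72600713e+01, -4.89288598e+00]), 'qd': array([-0.01822808,  0.01860478,  0.02314903, -0.07015667, -0.10450416,
        0.05921043]), 'joint_efforts': array([ 3.36097488e-03, -5.69401109e+01, -5.00541508e+01, -4.45849003e-05,
        1.51194725e-02,  7.85871975e-06]), 'tool_pos': array([ 136.01881081, -583.81519686,  230.23067103]), 'tcp_rot': array([-1.79894479e+02, -8.59904935e-03,  1.31084402e+01]), 'ft_force': array([ 0.16550566,  0.05010741, -0.19272689]), 'wrist_torque': array([-0.02325016, -0.01237588, -0.01819733]), 'grip_force': 0.0, 'finger_gap': 85.61170280390562}
[[383.0606614    0.         252.64225381]
 [  0.         383.0606614  188.34143151]
 [  0.           0.           1.        ]] [[ 9.69051523e-01 -8.79246653e-02  2.30669459e-01  2.67185952e+02]
 [-2.46546977e-01 -3.91648659e-01  8.86468226e-01 -9.07952085e+02]
 [ 1.23989622e-02 -9.15904242e-01 -4.01205290e-01  4.65641866e+02]
 [ 0.00000000e+00  0.00000000e+00  0.00000000e+00  1.00000000e+00]]
[[459.281222     0.         247.05962525]
 [  0.         459.281222   185.16807555]
 [  0.           0.           1.        ]] [[ 1.09831983e-02 -9.93209772e-01  1.15817608e-01  3.64088059e+02]
 [-9.99844407e-01 -1.25071004e-02 -1.24392571e-02 -2.93782685e+01]
 [ 1.38033342e-02 -1.15662964e-01 -9.93192603e-01  1.20291474e+03]
 [ 0.00000000e+00  0.00000000e+00  0.00000000e+00  1.00000000e+00]]
```

View pics/top0.png

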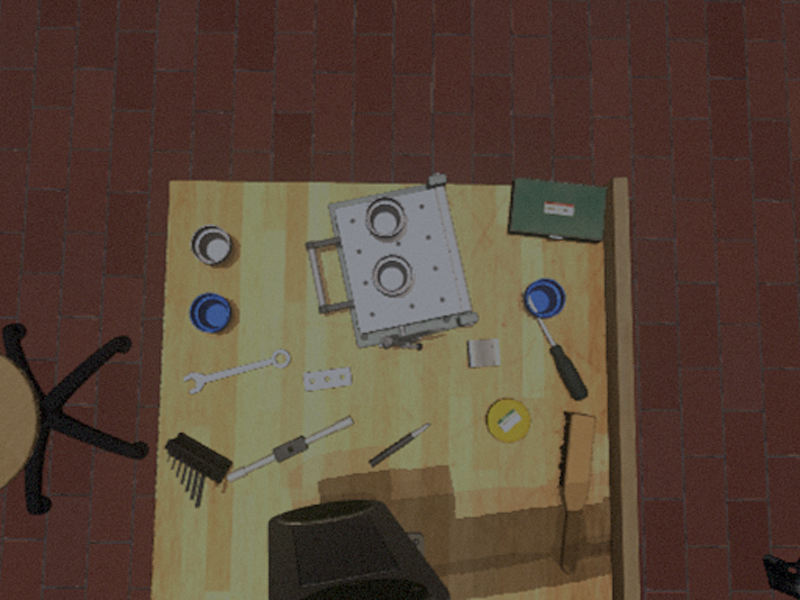

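View pics/side0.png

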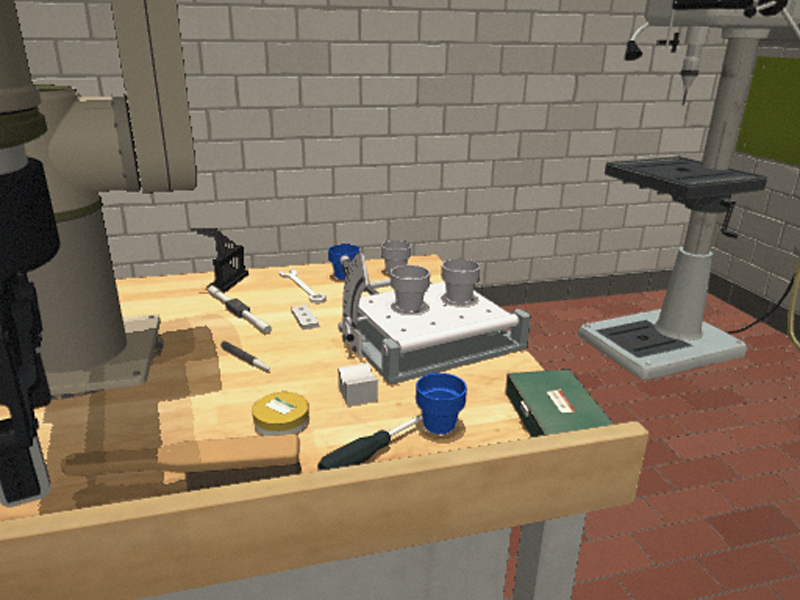

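Top view (800x600 px): plate cups at (385,218) and (391,276), the bench cup_c at (212,246), the bar from (312,245) to (326,312), and the quadrant with its clip near (405,340). The side view shows the quadrant edge-on near (355,295). Two blue look-alikes are to be left alone. Next I measure with depth.

```bash
cat > h.py <<'E'
import numpy as np,pickle,cv2
from scipy.optimize import least_squares
def pts(s,T=None):
    K=s['mtx'];z=s['depth'].astype(float);v,u=np.mgrid[:384,:512]
    P=np.stack([(u-K[0,2])/K[0,0]*z,(v-K[1,2])/K[1,1]*z,z,np.ones_like(z)],-1)
    W=(P@s['T'].T)[...,:3];W[z==0]=np.nan
    return W
def circ(p):
    f=lambda c:np.hypot(p[:,0]-c[0],p[:,1]-c[1])-c[2]
    return least_squares(f,[*p.mean(0)[:2],30],loss='soft_l1',f_scale=1).x
E
python3 - <<'E'
from h import *
d=pickle.load(open('d.pkl','rb'));W=pts(d['top'])
s=.64
def at(x,y):return W[int(round(y*s)),int(round(x*s))]
for n,(x,y,h) in dict(b=(385,218,116),a=(391,276,116),c=(212,246,60)).items():
    u,v=int(x*s),int(y*s);w=W[v-22:v+23,u-22:v*0+u+23].reshape(-1,3)
    m=(w[:,2]>h-5)&(w[:,2]<h+6);q=w[m]
    print(n,m.sum(),circ(q),np.nanmedian(q[:,2]),at(x,y))
for n,(x,y) in dict(bar1=(312,250),bar2=(325,306),barm=(318,277),plate=(410,240),pl2=(355,300),benc=(250,250),c1=(333,205),c2=(356,336),c3=(436,188),c4=(470,312)).items(): print(n,at(x,y).round(1))
# bar points
w=W[150:205,194:214].reshape(-1,3);m=(w[:,2]>35)&(w[:,2]<70);q=w[m];print(len(q),q.mean(0),np.linalg.svd(q[:,:2]-q[:,:2].mean(0),full_matrices=0)[2][0],q[:,2].mean())
# plate top
w=W[110:225,205:310].reshape(-1,3);q=w[np.abs(w[:,2]-56)<5];print('plate z',np.median(q[:,2]));print(cv2.minAreaRect(q[:,:2].astype(np.float32)))
c=d['top']['color'][100:240,180:320];cv2.imwrite('pics/topc.png',cv2.resize(c,(600,600),interpolation=cv2.INTER_CUBIC))
E
```

```text
b 87 [605.02207521 -40.56981769  30.61170158] 115.0544432743302 [613.16001929 -39.76548181  57.31288132]
a 86 [514.72241676 -52.72613798  30.6203717 ] 114.6370236749865 [518.3375275  -50.8816297   58.27503202]
c 91 [567.6602594  240.19860593  30.67432489] 59.2465460794383 [575.05758931 249.49125796   3.77807565]
bar1 [560.4  75.9  55.8]
bar2 [469.   53.6  58.8]
barm [517.3  64.9  54.8]
plate [577.8 -80.7  56.6]
pl2 [480.1   6.4  54.8]
benc [569.1 187.3  -3.4]
c1 [647.7  47.8   5.1]
c2 [424.4   4.1  15.3]
c3 [ 666.  -123.4   58.9]
c4 [ 465.8 -185.3   11.8]
306 [523.55562837  64.77143953  54.66644149] [-0.99245213 -0.12263263] 54.66644149178031
plate z 56.10648210466388
((536.2005004882812, -47.50871276855469), (268.1529541015625, 245.53054809570312), 12.568507194519043)
```

View pics/topc.png

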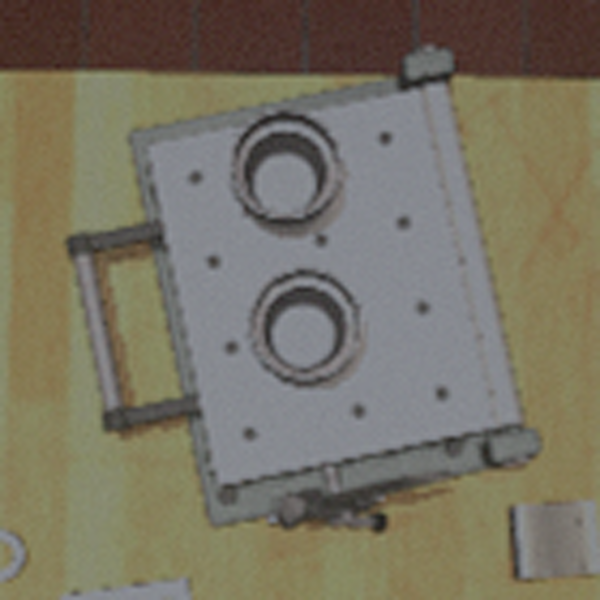

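```bash
python3 - <<'E'
from h import *
from bench import r
d=pickle.load(open('d.pkl','rb'));W=pts(d['top']);C=d['top']['color'].astype(int)
g=C.mean(2);sat=C.max(2)-C.min(2)
m=(sat<25)&(g>95)&(np.abs(W[...,2]-56)<6);m[:,:205]=0;m[:105]=0;m[225:]=0
m=cv2.morphologyEx(m.astype(np.uint8),cv2.MORPH_OPEN,np.ones((3,3)))
q=W[m>0];print(len(q),cv2.minAreaRect(q[:,:2].astype(np.float32)))
b=np.zeros_like(g,bool);b[161:194,198:212]=1
b&=(W[...,2]>42)&(W[...,2]<75)&(g>80);q=W[b];l=cv2.fitLine(q[:,:2].astype(np.float32),cv2.DIST_HUBER,0,.01,.01).ravel();print(len(q),l,np.degrees(np.arctan(l[1]/l[0])),q.min(0),q.max(0))
s=r.snapshot('wrist');print(s['mtx'],s['hand_eye'].round(3),s['color'].shape)
E
```

```text
4817 ((537.489990234375, -45.540496826171875), (219.17227172851562, 235.94717407226562), 12.448782920837402)
159 [9.7464573e-01 2.2375360e-01 5.1747034e+02 6.7868706e+01] 12.929596 [476.67843101  53.9312372   47.36202351] [558.04872049  81.2627824   60.25978724]
[[297.31863964   0.         254.93580044]
 [  0.         297.31863964 194.48391768]
 [  0.           0.           1.        ]] [[-1.00000e-03 -9.66000e-01 -2.59000e-01  6.61090e+01]
 [ 1.00000e+00 -1.00000e-03  0.00000e+00 -8.12000e-01]
 [-0.00000e+00 -2.59000e-01  9.66000e-01 -1.41596e+02]
 [ 0.00000e+00  0.00000e+00  0.00000e+00  1.00000e+00]] (384, 512, 3)
```

Call:
apply_moves:
  steps:
    - [1,25,-39,6,0,0,0]
    - [1,25,-39,6,0,0,0]
    - [1,25,-39,6,0,0,0]
    - [1,25,-39,6,0,0,0]
    - [1,25,-39,6,0,0,0]
    - [1,25,-39,6,0,0,0]
    - [1,25,-39,6,0,0,0]
    - [1,25,-39,6,0,0,0]

```text
time: 0.95
tool_pos: [260.2, -233.4, 182.8]
tcp_rot: [180.0, -0.0, 13.1]
ft_force: [0.2, 0.1, -0.4]
finger_gap: 85.7
grip_force: 0.0
```

Call:
apply_moves:
  steps:
    - [1,0,0,0,1,0,0]
    - [1,0,0,0,1,0,0]
    - [1,0,0,0,1,0,0]
    - [1,0,0,0,1,0,0]
    - [1,0,0,0,1,0,0]
    - [1,0,0,0,1,0,0]
    - [1,0,0,0,0,0,0]
    - [1,0,0,0,0,0,0]

```text
time: 1.75
tool_pos: [260.0, -235.1, 182.7]
tcp_rot: [-150.0, 0.0, 13.1]
ft_force: [-0.0, -0.6, -0.1]
finger_gap: 85.0
grip_force: 0.0
```

```bash
python3 - <<'E'
from h import *
from bench import r
st=r.sense();s=r.snapshot('wrist');print(st['tool_pos'],st['tcp_rot'])
pickle.dump((st,s),open('w1.pkl','wb'))
cv2.imwrite('pics/w1.png',cv2.resize(s['color'],(800,600),interpolation=cv2.INTER_CUBIC))
E
```

```text
[ 259.97696452 -235.14738083  182.66705422] [-1.50002979e+02  3.80671707e-02  1.30794320e+01]
```

View pics/w1.png

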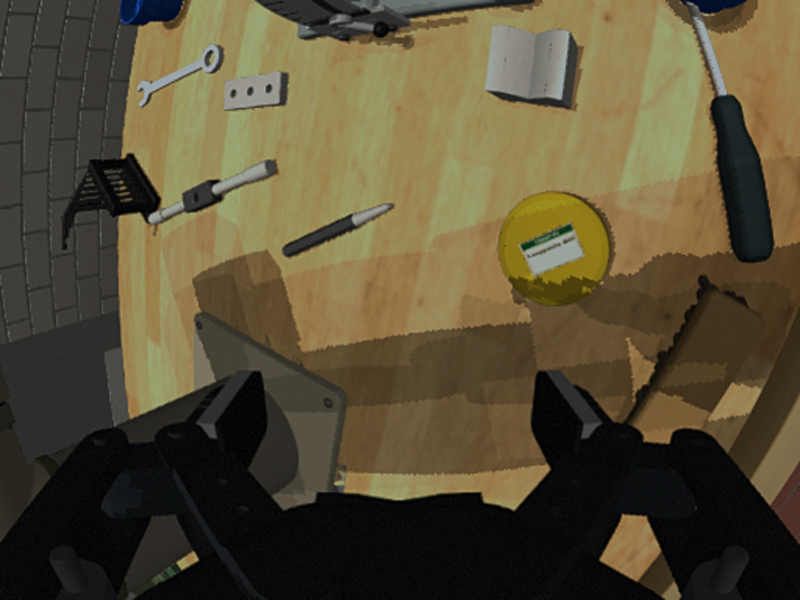

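The quadrant sits at the top edge of the view (around (340,15)), so I pitch the camera forward.

Call:
apply_moves:
  steps:
    - [1,0,0,0,0,1,0]
    - [1,0,0,0,0,1,0]
    - [1,0,0,0,0,1,0]
    - [1,0,0,0,0,1,0]
    - [1,0,0,0,0,1,0]
    - [1,0,0,0,0,0,0]
    - [1,0,0,0,0,0,0]
    - [1,0,0,0,0,0,0]

```text
time: 2.6
tool_pos: [260.4, -235.3, 183.8]
tcp_rot: [-147.7, -21.4, 0.1]
ft_force: [-0.0, 0.5, -1.0]
finger_gap: 85.2
grip_force: 0.0
```

```bash
python3 - <<'E'
from h import *
from bench import r
st=r.sense();s=r.snapshot('wrist');print(st['tool_pos'],st['tcp_rot'])
pickle.dump((st,s),open('w1.pkl','wb'))
c=s['color'][0:195,130:390]
cv2.imwrite('pics/w2.png',cv2.resize(c,(800,600),interpolation=cv2.INTER_CUBIC))
E
```

```text
[ 260.43624287 -235.27615608  183.83242649] [-1.47661290e+02 -2.14080394e+01  1.30765730e-01]
```

View pics/w2.png

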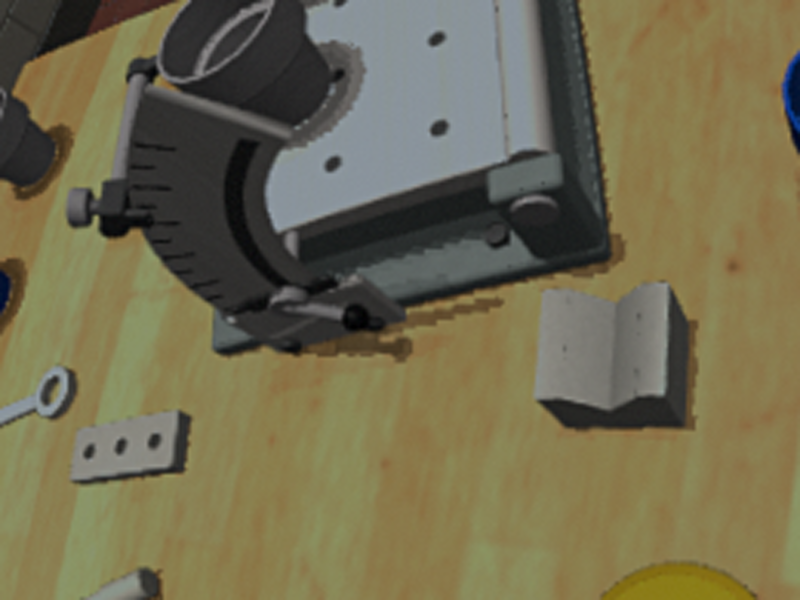

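```bash
python3 - <<'E'
from h import *
st,s=pickle.load(open('w1.pkl','rb'))
c=s['color'][44:116,150:250]; c=np.clip(c.astype(float)*1.8,0,255).astype(np.uint8)
cv2.imwrite('pics/w3.png',cv2.resize(c,(800,576),interpolation=cv2.INTER_CUBIC))
E
```

```text
(no output)
```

View pics/w3.png

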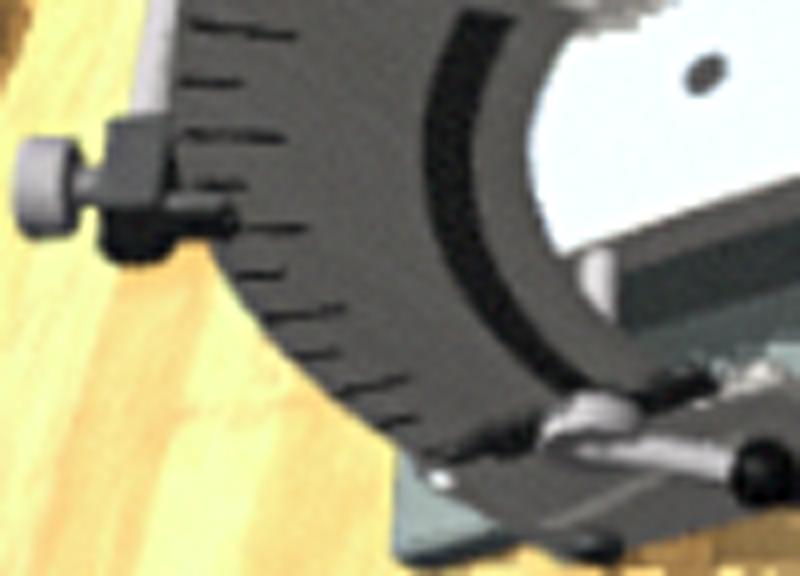

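Crop w3: the 30° long tick's inner end is at about (305,228), the 35° short tick is at (215,187), and the tooth tip is at about (237,222). The pointer tip is at about (445,458), at 0°. I'll fit the base pose to the ticks and solve for the tooth angle.

```bash
cat >> h.py <<'E'
from scipy.spatial.transform import Rotation as Ro
def proj(P,st,s):
    T=np.eye(4);T[:3,:3]=Ro.from_euler('xyz',st['tcp_rot'],degrees=True).as_matrix();T[:3,3]=st['tool_pos']
    M=np.linalg.inv(T@s['hand_eye']);c=np.atleast_2d(P)@M[:3,:3].T+M[:3,3]
    th=np.arctan2(np.hypot(c[:,0],c[:,1]),c[:,2]);K=s['mtx'];ph=np.arctan2(c[:,1],c[:,0])
    return np.c_[K[0,2]+K[0,0]*th*np.cos(ph),K[1,2]+K[1,1]*th*np.sin(ph)]
def world(b,o,yaw=12.93): # base frame -> world
    return np.atleast_2d(b)@Ro.from_euler('z',yaw,degrees=True).as_matrix().T+o
E
python3 - <<'E'
from h import *
st,s=pickle.load(open('w1.pkl','rb'))
L={10:(405,380),20:(342,308),30:(305,228),40:(285,138),50:(297,37)}
S={5:(412,418),15:(340,353),25:(283,273),35:(245,185),45:(242,83)}
px=lambda p:np.array(p)/8+[150,44]-.5+.0625
face=lambda a,r,x=-131:np.c_[np.full(np.size(a),x),-85+r*np.cos(np.radians(a)),50+r*np.sin(np.radians(a))]
y=Ro.from_euler('z',12.93,degrees=True).as_matrix()
o0=np.array([517.4,67.7,0])-y@[0,140,0];print('o0',o0)
a=np.array([*L,*S]);obs=np.array([px(v) for v in [*L.values(),*S.values()]])
def f(p):
    rr=np.r_[[p[3]]*5,[p[4]]*5]
    return np.r_[(proj(world(face(a,rr),p[:3]+o0,12.93),st,s)-obs).ravel(), (proj(world(face(0,138),p[:3]+o0),st,s)[0]-px((445,458)))*.7, p[:3]*.05]
q=least_squares(f,[0,0,0,132,136]);print(q.x,np.abs(q.fun).max(),q.fun.round(2))
for t in [(237,222),(230,215)]:
  for x in(-131,-134):
    g=least_squares(lambda v:proj(world(face(v[0],v[1],x),q.x[:3]+o0),st,s)[0]-px(t),[32,138]);print(t,x,g.x)
E
```

```text
o0 [548.72646568 -68.75018339   0.        ]
[ -1.84676365   1.13136284   1.08579854 129.04039576 134.96433936] 0.5302541553163578 [ 0.39 -0.15  0.46  0.15 -0.29  0.1  -0.13 -0.05 -0.25 -0.05  0.34  0.02
 -0.04 -0.12 -0.1   0.18  0.24  0.03 -0.34  0.18 -0.16 -0.53 -0.09  0.06
  0.05]
(237, 222) -131 [ 31.15833461 137.90058167]
(237, 222) -134 [ 33.03388169 136.7155197 ]
(230, 215) -131 [ 31.93542825 138.52587032]
(230, 215) -134 [ 33.79607852 137.39048237]
```

Call:
apply_moves:
  steps:
    - [1,0,0,0,0,-1,0]
    - [1,0,0,0,0,-1,0]
    - [1,0,0,0,0,-1,0]
    - [1,0,0,0,0,-1,0]
    - [1,0,0,0,0,-1,0]
    - [1,0,0,0,-1,0,0]
    - [1,0,0,0,-1,0,0]
    - [1,0,0,0,-1,0,0]

```text
time: 3.45
tool_pos: [261.1, -235.2, 183.5]
tcp_rot: [-165.2, 0.0, 13.2]
ft_force: [0.4, 0.9, 1.0]
finger_gap: 84.9
grip_force: 0.0
```

Call:
apply_moves:
  steps:
    - [1,0,0,0,-1,0,0]
    - [1,0,0,0,-1,0,0]
    - [1,0,0,0,-1,0,0]
    - [1,0,0,-45,0,0,0]
    - [1,41,-17,0,0,0,0]
    - [1,41,-17,0,0,0,0]
    - [1,41,-17,0,0,0,0]
    - [1,41,-17,0,0,0,0]

```text
time: 4.25
tool_pos: [406.4, -129.9, 229.1]
tcp_rot: [179.9, -0.1, 13.2]
ft_force: [0.8, -1.1, 0.4]
finger_gap: 85.1
grip_force: 0.0
```

Call:
apply_moves:
  steps:
    - [1,41,-17,0,0,0,0]
    - [1,41,-17,0,0,0,0]
    - [1,41,-17,0,0,0,0]
    - [1,0,0,0,0,0,0]
    - [1,0,0,0,0,0,0]
    - [1,0,0,0,0,0,0]
    - [1,0,0,0,0,0,0]
    - [1,0,0,0,0,0,0]

```text
time: 5.05
tool_pos: [512.3, -54.8, 228.9]
tcp_rot: [180.0, -0.1, 13.0]
ft_force: [0.1, 0.6, 0.7]
finger_gap: 85.8
grip_force: 0.0
```

```bash
python3 - <<'E'
from h import *
from bench import r
st=r.sense();s=r.snapshot('wrist');print(st['tool_pos'],st['tcp_rot'])
pickle.dump((st,s),open('w4.pkl','wb'))
im=s['color'].copy();im=np.clip(im*1.5,0,255).astype(np.uint8)
for c,z in (((605,-40.6),116),((514.7,-52.7),116)):
    t=np.linspace(0,2*np.pi,60)
    for p in proj(np.c_[c[0]+32*np.cos(t),c[1]+32*np.sin(t),t*0+z],st,s): cv2.circle(im,tuple(np.round(p).astype(int)),0,(0,0,255),-1)
cv2.imwrite('pics/w4.png',cv2.resize(im,(800,600),interpolation=cv2.INTER_CUBIC))
E
```

```text
[512.30258584 -54.84700766 228.88963799] [ 1.79965466e+02 -5.11294840e-02  1.30379172e+01]
```

View pics/w4.png

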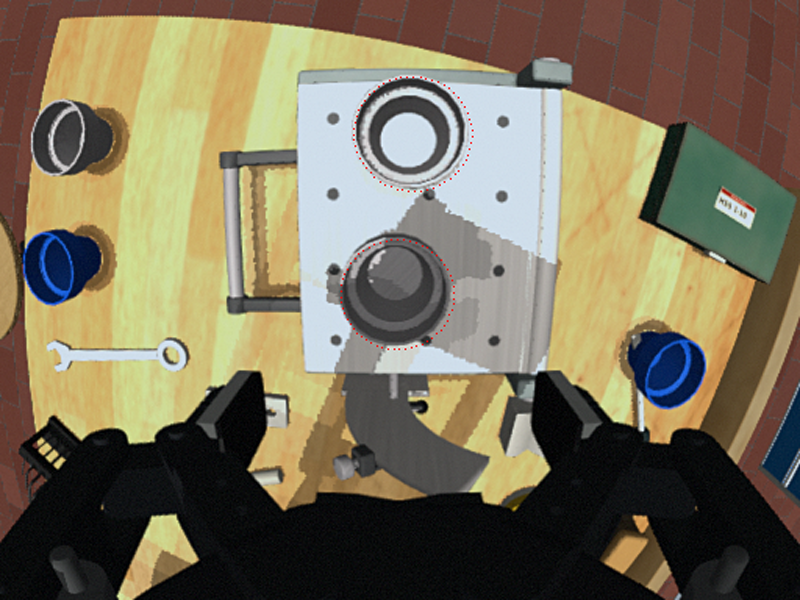

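The projected rims sit close to the seen ones: cup_a is seen at about (394,290) against a predicted (398,293), and cup_b matches at (412,133). I'll refine with the wrist depth.

```bash
cat >> h.py <<'E'
def wpts(st,s):
    K=s['mtx'];z=s['depth'].astype(float);v,u=np.mgrid[:384,:512]
    a=(u-K[0,2])/K[0,0];b=(v-K[1,2])/K[1,1];th=np.hypot(a,b)+1e-9;k=np.tan(th)/th
    P=np.stack([a*k*z,b*k*z,z,np.ones_like(z)],-1)
    T=np.eye(4);T[:3,:3]=Ro.from_euler('xyz',st['tcp_rot'],degrees=True).as_matrix();T[:3,3]=st['tool_pos']
    W=(P@(T@s['hand_eye']).T)[...,:3];W[z==0]=np.nan
    return W
E
python3 - <<'E'
from h import *
st,s=pickle.load(open('w4.pkl','rb'));W=wpts(st,s).reshape(-1,3);print(np.nanmedian(W[np.abs(W[:,2]-56)<6][:,2]))
for c,h in (((605,-40.6),116),((514.7,-52.7),116),((567.7,240.2),60)):
    m=(np.hypot(W[:,0]-c[0],W[:,1]-c[1])<45)&(np.abs(W[:,2]-h)<3.5);print(m.sum(),circ(W[m]),W[m,2].mean())
m=(np.abs(W[:,2]-56)<6)&(np.hypot(W[:,0]-517,W[:,1]-68)<60)
v=(W-[516.5,68.2,0])@Ro.from_euler('z',13,degrees=True).as_matrix();m=(abs(v[:,0])<40)&(abs(v[:,1])<12)&(abs(W[:,2]-53)<9)
print('bar',m.sum(),np.median(v[m],0),v[m].max(0),np.polyfit(v[m,0],v[m,1],1))
E
```

```text
55.16586621887768
615 [606.17682653 -38.76172265  30.51225239] 114.8098694798715
590 [516.20918599 -50.56282568  30.40279849] 114.74454085157781
253 [569.03969556 241.82460775  30.65567335] 58.53000667745035
bar 715 [ 0.8308267  -0.34863667 53.72742694] [39.93099862  8.08230402 57.1642002 ] [-0.00594924  0.01989705]
```

Call:
apply_moves:
  steps:
    - [1,5,-3,35,0,0,0]
    - [1,0,0,45,0,0,0]
    - [1,0,0,40,0,0,0]
    - [1,0,0,25,0,0,0]
    - [1,0,0,0,0,0,0]
    - [-1,0,0,0,0,0,0]
    - [-1,0,0,0,0,0,0]
    - [-1,0,0,0,0,0,0]
  squeeze: 40

```text
time: 5.9
tool_pos: [518.7, -50.6, 85.9]
tcp_rot: [179.9, -0.2, 13.1]
ft_force: [1.8, -1.6, 5.8]
finger_gap: 62.9
grip_force: 44.5
```

Call:
apply_moves:
  steps:
    - [-1,0,0,0,0,0,0]
    - [-1,0,0,0,0,0,0]
    - [-1,0,0,0,0,0,0]
    - [-1,0,0,0,0,0,0]
    - [-1,0,0,-5,0,0,0]
    - [-1,0,0,-5,0,0,0]
    - [-1,0,0,-10,0,0,0]
    - [-1,0,0,-10,0,0,0]

```text
time: 6.7
tool_pos: [516.7, -50.0, 114.1]
tcp_rot: [-180.0, 0.0, 13.1]
ft_force: [-0.0, -0.6, -0.2]
finger_gap: 63.0
grip_force: 44.0
```

Call:
apply_moves:
  steps:
    - [-1,0,0,-40,0,0,0]
    - [-1,0,0,-40,0,0,0]
    - [-1,16,-40,0,0,0,0]
    - [-1,17,-40,0,0,0,0]
    - [-1,17,-40,0,0,0,0]
    - [-1,17,-40,0,0,0,0]
    - [-1,17,-40,0,0,0,0]
    - [-1,17,-40,0,0,0,0]

```text
time: 7.5
tool_pos: [561.0, 208.5, 194.3]
tcp_rot: [-180.0, -0.1, 13.1]
ft_force: [1.0, -0.7, -0.5]
finger_gap: 63.0
grip_force: 44.4
```

Call:
apply_moves:
  steps:
    - [-1,16,-32,0,0,0,0]
    - [-1,0,0,0,0,0,0]
    - [-1,0,0,0,0,0,0]
    - [-1,0,0,0,0,0,0]
    - [-1,0,0,0,0,0,0]
    - [-1,0,0,0,0,0,0]
    - [-1,0,0,0,0,0,0]
    - [-1,0,0,0,0,0,0]

```text
time: 8.3
tool_pos: [569.2, 240.9, 193.4]
tcp_rot: [-180.0, -0.0, 13.1]
ft_force: [0.4, -0.6, -0.7]
finger_gap: 63.0
grip_force: 44.4
```

```bash
python3 - <<'E'
from h import *
from bench import r
st=r.sense();s=r.snapshot('wrist');t=r.snapshot('top');print(st['tool_pos'],st['tcp_rot'],st['finger_gap'],st['ft_force'])
pickle.dump((st,s,t),open('w5.pkl','wb'))
W=wpts(st,s).reshape(-1,3);tp=st['tool_pos']
m=(np.hypot(W[:,0]-tp[0],W[:,1]-tp[1])<45)&(abs(W[:,2]-tp[2]-30)<25)
print(m.sum(),np.histogram(W[m,2]-tp[2],20))
m=(np.hypot(W[:,0]-569,W[:,1]-242)<45)&(abs(W[:,2]-59)<4);print('c',m.sum(),m.sum()>20 and circ(W[m]))
cv2.imwrite('pics/w5.png',np.clip(s['color']*1.5,0,255).astype(np.uint8))
E
```

```text
[569.20621693 240.89318065 193.444001  ] [-1.79999918e+02 -9.26737577e-03  1.30688660e+01] 63.0159772935812 [ 0.39578837 -0.6452319  -0.67352055]
11622 (array([2063,  824,  611,  676,  685,  742,  688,  610,  610, 1791,  316,
        251,  233,  218,  348,  190,   74,  148,  277,  267]), array([ 5.00042652,  7.50038965, 10.00035278, 12.50031591, 15.00027904,
       17.50024216, 20.00020529, 22.50016842, 25.00013155, 27.50009468,
       30.00005781, 32.50002093, 34.99998406, 37.49994719, 39.99991032,
       42.49987345, 44.99983658, 47.49979971, 49.99976283, 52.49972596,
       54.99968909]))
c 345 [569.72548368 242.99795527  30.10403797]
```

View pics/w5.png

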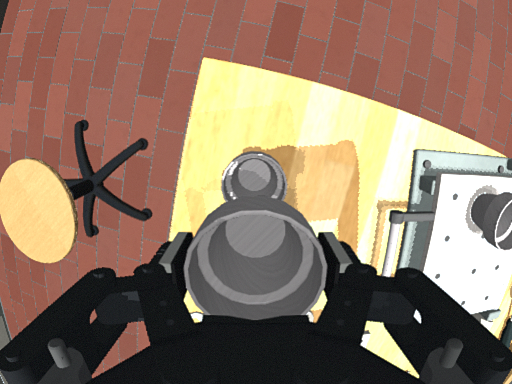

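The cup is held level between the fingers (rim centre about (258,262)), and cup_c is below it at (253,180).

```bash
python3 - <<'E'
from h import *
st,s,t=pickle.load(open('w5.pkl','rb'));W=wpts(st,s).reshape(-1,3);tp=st['tool_pos']
R=Ro.from_euler('xyz',st['tcp_rot'],degrees=True).as_matrix()
for lo,hi in((27.4,30.5),(27,32)):
    d=(W-tp);m=(np.hypot(d[:,0],d[:,1])<38)&(d[:,2]>lo)&(d[:,2]<hi);p=d[m]@R;m2=np.hypot(p[:,0],p[:,1])>24;p=p[m2];c=circ(p);print(m2.sum(),c,np.median(p[:,2]))
    res=np.abs(np.hypot(p[:,0]-c[0],p[:,1]-c[1])-30.7)<2.5;print(circ(p[res]),p[res].min(0),p[res].max(0)); A=np.c_[p[res][:,:2],np.ones(res.sum())];print(np.linalg.lstsq(A,p[res][:,2],rcond=None)[0])
c=np.array([569.7,243,tp[2]])-tp;print('c rel',c@R, 'c earlier',(np.array([569.04,241.8,tp[2]])-tp)@R)
W=pts(t).reshape(-1,3)
for h,n in((60,'c'),(222,'held')):
  m=(np.hypot(W[:,0]-569,W[:,1]-241)<45)&(abs(W[:,2]-h)<4);print(n,m.sum(),m.sum()>9 and circ(W[m]))
E
```

```text
1857 [-1.61408457 -0.83143855 30.57011394] -28.892787588046435
[-1.61261655 -0.83877207 30.48423624] [-23.77598267 -32.68524713 -30.48646438] [ 29.90489364  31.08044897 -27.40185583]
[-5.32636192e-04 -1.41738376e-05 -2.88720671e+01]
2065 [-1.57869078 -0.79338112 30.6422032 ] -28.908958013309487
[-1.57971384 -0.82961342 30.52018284] [-23.99441089 -32.68524713 -31.99578168] [ 29.90489364  31.08044897 -27.00150603]
[ 1.25807855e-03 -6.80697177e-04 -2.89119336e+01]
c rel [ 9.57391827e-01 -1.94059536e+00  1.57624663e-04] c earlier [ 4.31400807e-02 -9.20917121e-01  8.29233145e-06]
c 44 [567.82225042 240.42801061  30.87980947]
held 26 [429.32559233  22.20326438 226.50189139]
```

Call:
apply_moves:
  steps:
    - [-1,2,-1,30,0,0,0]
    - [-1,0,0,40,0,0,0]
    - [-1,0,0,30,0,0,0]
    - [-1,0,0,20,0,0,0]
    - [-1,0,0,10,0,0,0]
    - [-1,0,0,3,0,0,0]
    - [-1,0,0,2,0,0,0]
    - [-1,0,0,0,0,0,0]

```text
time: 9.2
tool_pos: [571.8, 243.1, 59.6]
tcp_rot: [-180.0, -0.1, 13.1]
ft_force: [1.2, -0.2, -1.6]
finger_gap: 63.0
grip_force: 44.4
```

Call:
apply_moves:
  steps:
    - [-1,0,0,1,0,0,0]
    - [-1,0,0,1,0,0,0]
    - [-1,0,0,1,0,0,0]
    - [-1,0,0,0,0,0,0]
    - [-1,0,0,0,0,0,0]
    - [-1,0,0,0,0,0,0]
    - [-1,0,0,0,0,0,0]
    - [-1,0,0,0,0,0,0]

```text
time: 10.0
tool_pos: [570.8, 242.8, 55.3]
tcp_rot: [-180.0, 0.0, 13.1]
ft_force: [0.5, 0.5, -1.5]
finger_gap: 63.1
grip_force: 44.4
```

Call:
apply_moves:
  steps:
    - [-1,0,0,1,0,0,0]
    - [-1,0,0,0,0,0,0]
    - [0.5,0,0,0,0,0,0]
    - [1,0,0,0,0,0,0]
    - [1,0,0,0,0,0,0]
    - [1,0,0,0,0,0,0]
    - [1,0,0,-20,0,0,0]
    - [1,0,0,-40,0,0,0]

```text
time: 10.8
tool_pos: [567.8, 241.8, 110.6]
tcp_rot: [180.0, 0.5, 13.1]
ft_force: [1.1, 0.5, -0.2]
finger_gap: 85.5
grip_force: 0.0
```

Call:
apply_moves:
  steps:
    - [1,0,0,-45,0,0,0]
    - [1,0,0,-40,0,0,0]
    - [1,-4,40,0,0,0,0]
    - [1,-4,40,0,0,0,0]
    - [1,-4,40,0,0,0,0]
    - [1,-4,40,0,0,0,0]
    - [1,-4,40,0,0,0,0]
    - [1,-4,40,0,0,0,0]

```text
time: 11.6
tool_pos: [601.9, 2.0, 199.5]
tcp_rot: [180.0, -0.0, 13.1]
ft_force: [1.1, -0.2, 1.0]
finger_gap: 85.6
grip_force: 0.0
```

Call:
apply_moves:
  steps:
    - [1,-5,42,0,0,0,0]
    - [1,0,0,0,0,0,0]
    - [1,0,0,0,0,0,0]
    - [1,0,0,0,0,0,0]
    - [1,0,0,0,0,0,0]
    - [1,0,0,0,0,0,0]
    - [1,0,0,0,0,0,0]
    - [1,0,0,0,0,0,0]

```text
time: 12.4
tool_pos: [606.6, -37.9, 199.3]
tcp_rot: [180.0, -0.0, 13.2]
ft_force: [0.1, -0.3, -0.0]
finger_gap: 85.7
grip_force: 0.0
```

```bash
python3 - <<'E'
from h import *
from bench import r
st=r.sense();s=r.snapshot('wrist');t=r.snapshot('top');print(st['tool_pos'],st['tcp_rot'])
R=Ro.from_euler('xyz',st['tcp_rot'],degrees=True).as_matrix()
Wt=pts(t).reshape(-1,3);W=wpts(st,s).reshape(-1,3)
m=(np.hypot(W[:,0]-606,W[:,1]+39)<45)&(abs(W[:,2]-115.5)<3.5);c=circ(W[m]);print('b',m.sum(),c,(np.r_[c[:2],0]-st['tool_pos'])@R)
for h in (60,84):
  for n,w in(('w',W),('t',Wt)):
    m=(np.hypot(w[:,0]-569,w[:,1]-242)<45)&(abs(w[:,2]-h)<4);print(n,h,m.sum(),m.sum()>9 and circ(w[m]),m.sum()>9 and np.median(w[m,2]))
E
```

```text
[606.55509649 -37.88865808 199.31917954] [ 1.79999754e+02 -1.81186059e-03  1.31563484e+01]
b 774 [606.66366209 -38.56456245  30.40282939] [-5.44289859e-02  6.82018595e-01  1.99319181e+02]
w 60 569 [569.89861665 240.1983522   29.09084412] 60.273433260417335
t 60 126 [566.04163318 239.02126246  28.02069287] 60.57655978317018
w 84 252 [568.97490267 242.00404654  30.46344043] 82.14928835837287
t 84 86 [567.33654599 240.44071301  30.48502835] 83.13488407481566
```

Cup_a is seated: its rim is at about 84 mm and centred at (569.0,242.0). Now cup_b.

Call:
apply_moves:
  steps:
    - [1,-1,1,35,0,0,0]
    - [1,0,0,40,0,0,0]
    - [1,0,0,25,0,0,0]
    - [1,0,0,15,0,0,0]
    - [1,0,0,0,0,0,0]
    - [-1,0,0,0,0,0,0]
    - [-1,0,0,0,0,0,0]
    - [-1,0,0,0,0,0,0]
  squeeze: 40

```text
time: 13.3
tool_pos: [607.5, -39.9, 86.8]
tcp_rot: [179.9, -0.2, 13.1]
ft_force: [1.5, -0.0, 2.9]
finger_gap: 62.6
grip_force: 44.8
```

Call:
apply_moves:
  steps:
    - [-1,0,0,0,0,0,0]
    - [-1,0,0,0,0,0,0]
    - [-1,0,0,0,0,0,0]
    - [-1,0,0,0,0,0,0]
    - [-1,0,0,-5,0,0,0]
    - [-1,0,0,-10,0,0,0]
    - [-1,0,0,-30,0,0,0]
    - [-1,0,0,-40,0,0,0]

```text
time: 14.1
tool_pos: [603.8, -39.4, 168.1]
tcp_rot: [-179.9, 0.3, 13.1]
ft_force: [0.9, -0.2, -0.3]
finger_gap: 62.7
grip_force: 44.2
```

Call:
apply_moves:
  steps:
    - [-1,0,0,-40,0,0,0]
    - [-1,4,-40,0,0,0,0]
    - [-1,4,-40,0,0,0,0]
    - [-1,4,-40,0,0,0,0]
    - [-1,4,-40,0,0,0,0]
    - [-1,4,-40,0,0,0,0]
    - [-1,4,-40,0,0,0,0]
    - [-1,4,-40,0,0,0,0]

```text
time: 14.9
tool_pos: [569.1, 241.0, 210.1]
tcp_rot: [-180.0, -0.0, 13.1]
ft_force: [-0.4, 0.7, -1.2]
finger_gap: 62.8
grip_force: 44.3
```

Call:
apply_moves:
  steps:
    - [-1,1,-3,0,0,0,0]
    - [-1,0,0,0,0,0,0]
    - [-1,0,0,0,0,0,0]
    - [-1,0,0,0,0,0,0]
    - [-1,0,0,0,0,0,0]
    - [-1,0,0,0,0,0,0]
    - [-1,0,0,0,0,0,0]
    - [-1,0,0,0,0,0,0]

```text
time: 15.7
tool_pos: [570.0, 242.3, 209.3]
tcp_rot: [-180.0, -0.0, 13.1]
ft_force: [0.1, -0.1, -1.8]
finger_gap: 62.7
grip_force: 44.3
```

```bash
python3 - <<'E'
from h import *
from bench import r
st=r.sense();s=r.snapshot('wrist');tp=st['tool_pos'];print(tp,st['tcp_rot'],st['finger_gap'])
R=Ro.from_euler('xyz',st['tcp_rot'],degrees=True).as_matrix();W=wpts(st,s).reshape(-1,3)
d=(W-tp);m=(np.hypot(d[:,0],d[:,1])<38)&(abs(d[:,2]-30)<5);p=d[m]@R;m2=np.hypot(p[:,0],p[:,1])>24;p=p[m2];print(np.histogram(p[:,2],10));q=p[abs(p[:,2]-np.median(p[:,2]))<1.7];print(circ(q),np.median(q[:,2]))
m=(np.hypot(W[:,0]-569,W[:,1]-242)<45)&(abs(W[:,2]-83)<3.5);c=circ(W[m]);print(m.sum(),c,(np.r_[c[:2],0]-tp)@R)
E
```

```text
[569.95980416 242.25670994 209.32833303] [-1.79999786e+02 -2.42623861e-03  1.30798736e+01] 62.73641023950803
(array([ 69,  73,  72,  81,  79, 183, 854, 760, 272, 219]), array([-34.94290872, -33.94946222, -32.95601572, -31.96256921,
       -30.96912271, -29.97567621, -28.98222971, -27.98878321,
       -26.9953367 , -26.0018902 , -25.0084437 ]))
[-1.08097382e-02 -7.91257790e-01  3.05666287e+01] -28.01633268287535
321 [569.2892174  243.06740991  30.08122217] [ -0.47858408  -0.94064304 209.32831647]
```

Call:
apply_moves:
  steps:
    - [-1,0,0,35,0,0,0]
    - [-1,0,0,40,0,0,0]
    - [-1,0,0,30,0,0,0]
    - [-1,0,0,12,0,0,0]
    - [-1,0,0,6,0,0,0]
    - [-1,0,0,2,0,0,0]
    - [-1,0,0,2,0,0,0]
    - [-1,0,0,1,0,0,0]

```text
time: 16.55
tool_pos: [571.0, 243.0, 83.0]
tcp_rot: [-180.0, -0.2, 13.1]
ft_force: [-0.7, -0.3, -0.8]
finger_gap: 62.7
grip_force: 44.3
```

Call:
apply_moves:
  steps:
    - [-1,0,0,1,0,0,0]
    - [-1,0,0,0,0,0,0]
    - [-1,0,0,0,0,0,0]
    - [-1,0,0,0,0,0,0]
    - [-1,0,0,0,0,0,0]
    - [-1,0,0,0,0,0,0]
    - [-1,0,0,0,0,0,0]
    - [-1,0,0,0,0,0,0]

```text
time: 17.35
tool_pos: [569.9, 242.6, 80.3]
tcp_rot: [-180.0, -0.0, 13.1]
ft_force: [-0.1, -0.0, -2.0]
finger_gap: 62.7
grip_force: 44.4
```

Call:
apply_moves:
  steps:
    - [0.5,0,0,0,0,0,0]
    - [1,0,0,0,0,0,0]
    - [1,0,0,0,0,0,0]
    - [1,0,0,0,0,0,0]
    - [1,0,0,-20,0,0,0]
    - [1,0,0,-40,0,0,0]
    - [1,0,0,-45,0,0,0]
    - [1,0,0,0,0,0,0]

```text
time: 18.15
tool_pos: [573.9, 243.9, 194.0]
tcp_rot: [-179.9, -0.7, 13.1]
ft_force: [1.1, 1.1, 1.1]
finger_gap: 85.1
grip_force: 0.0
```

Call:
apply_moves:
  steps:
    - [0.2,-23,39,0,0,0,0]
    - [0.2,-23,39,0,0,0,0]
    - [0.2,-23,40,0,0,0,0]
    - [0.2,-23,40,0,0,0,0]
    - [0.2,0,0,0,0,0,0]
    - [0.2,0,0,0,0,0,0]
    - [0.2,0,0,0,0,0,0]
    - [0.2,0,0,0,0,0,0]

```text
time: 18.95
tool_pos: [516.4, 68.9, 185.3]
tcp_rot: [-180.0, -0.0, 13.2]
ft_force: [1.1, -0.5, 0.2]
finger_gap: 51.3
grip_force: 0.0
```

```bash
python3 - <<'E'
from h import *
from bench import r
st=r.sense();s=r.snapshot('wrist');tp=st['tool_pos'];print(tp,st['tcp_rot'],st['finger_gap']);t=r.snapshot('top')
pickle.dump((st,s,t),open('w6.pkl','wb'))
R=Ro.from_euler('xyz',st['tcp_rot'],degrees=True).as_matrix();W=wpts(st,s).reshape(-1,3);Wt=pts(t).reshape(-1,3)
for h in (60,84,108):
  for n,w in(('w',W),('t',Wt)):
    m=(np.hypot(w[:,0]-569,w[:,1]-242)<45)&(abs(w[:,2]-h)<4);print(n,h,m.sum(),m.sum()>9 and circ(w[m]),m.sum()>9 and np.median(w[m,2]))
v=(W-[516.5,68.2,0])@Ro.from_euler('z',13,degrees=True).as_matrix();m=(abs(v[:,0])<38)&(abs(v[:,1])<12)&(abs(W[:,2]-53)<9)
q=v[m];print('bar',m.sum(),np.median(q,0),np.percentile(q,[5,95],axis=0))
cv2.imwrite('pics/w6.png',np.clip(s['color']*1.5,0,255).astype(np.uint8))
E
```

```text
[516.39559509  68.92355547 185.33622336] [-1.79987718e+02 -1.43840405e-02  1.31933043e+01] 51.31655756402554
w 60 440 [569.9047949  236.54321574  25.99169301] 59.71014159779193
t 60 0 False False
w 84 1027 [569.18785156 239.96202559  28.82520248] 84.34112126471783
t 84 6 False False
w 108 666 [569.22873366 242.25061019  30.53267974] 106.51623342705004
t 108 28 [567.64955807 241.4614517   29.79686085] 107.30254052771807
bar 960 [ 0.69886812  2.34281908 53.96677322] [[-33.93486081  -3.31673805  50.36074597]
 [ 34.50496556   7.18746409  55.64587148]]
```

View pics/w6.png

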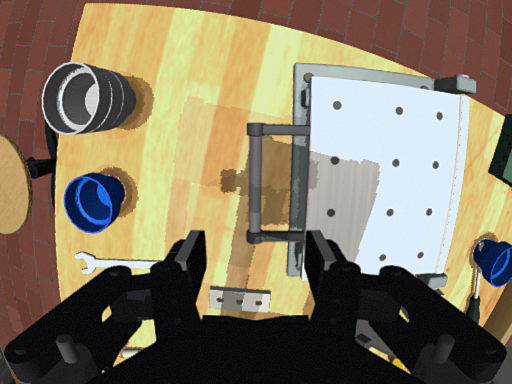

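The stack stands nested (upper rim at about 107-108 mm, at (80,95) in the picture). The bar runs from (255,130) to (255,238) and is aligned with the tool. I descend with a narrower opening and grip it.

Call:
apply_moves:
  steps:
    - [-0.3,0,-1,20,0,0,0]
    - [-0.3,0,0,30,0,0,0]
    - [-0.3,0,0,30,0,0,0]
    - [-0.3,0,0,30,0,0,0]
    - [-0.3,0,0,25,0,0,0]
    - [-0.3,0,0,15,0,0,0]
    - [-0.3,0,0,4,0,0,0]
    - [-0.3,0,0,0,0,0,0]
  squeeze: 60

```text
time: 19.85
tool_pos: [515.9, 69.1, 31.3]
tcp_rot: [-180.0, 0.0, 13.1]
ft_force: [-0.5, 0.5, -0.2]
finger_gap: 29.9
grip_force: 0.0
```

Call:
apply_moves:
  steps:
    - [-1,0,0,0,0,0,0]
    - [-1,0,0,0,0,0,0]
    - [-1,0,0,0,0,0,0]
    - [-1,0,0,0,0,0,0]
    - [-1,0,0,0,0,0,0]
    - [-1,0,0,0,0,0,0]
    - [-1,0,0,0,0,0,0]
    - [-1,0,0,0,0,0,0]

```text
time: 20.65
tool_pos: [517.1, 69.3, 33.0]
tcp_rot: [-180.0, -0.2, 13.1]
ft_force: [-2.0, 4.1, 6.2]
finger_gap: 9.6
grip_force: 58.7
```

Call:
apply_moves:
  steps:
    - [-1,0,-0.5,-7.5,0.38,0,0]
    - [-1,0,-0.5,-7.5,0.38,0,0]
    - [-1,0,-0.5,-7.5,0.38,0,0]
    - [-1,0,-0.5,-7.5,0.38,0,0]
    - [-1,0,0,0,0,0,0]
    - [-1,0,0,0,0,0,0]
    - [-1,0,0,0,0,0,0]
    - [-1,0,0,0,0,0,0]

```text
time: 21.45
tool_pos: [517.0, 69.6, 62.1]
tcp_rot: [-172.4, -0.2, 13.1]
ft_force: [4.2, 4.2, -1.5]
finger_gap: 10.0
grip_force: 59.3
```

```bash
cat >> h.py <<'E'
def plane(W,st):
    Ry=Ro.from_euler('z',12.93,degrees=True).as_matrix();b=(W.reshape(-1,3)-[547.8,-68.2,0])@Ry
    out=[]
    b=b[~np.isnan(b[:,0])];y=b[:,1]+85;z=b[:,2]-50;rr=np.hypot(y,z)
    m=(abs(b[:,0])<95)&(rr>15)&(rr<165)&(z>-8)&(z<150)&(y>0);x,y,z=b[m,0],y[m],z[m]
    f=lambda p:p[0]+p[1]*x+p[2]*y-z
    best=None
    for a in range(-5,60,2): # seed on plate top 6 mm above pin
        n=(abs(-np.sin(np.radians(a))*y+np.cos(np.radians(a))*z-6)<4).sum()
        if best is None or n>best[0]: best=(n,a)
    a=np.radians(best[1]);k=abs(-np.sin(a)*y+np.cos(a)*z-6)<7
    x,y,z=x[k],y[k],z[k]
    p=least_squares(f,[6,0,np.tan(a)],loss='soft_l1',f_scale=1).x
    return best,k.sum(),np.degrees(np.arctan(p[2])),p
E
python3 - <<'E'
from h import *
from bench import r
st,s,t=pickle.load(open('w6.pkl','rb'));print('flat w',plane(wpts(st,s),st),'t',plane(pts(t),st))
st=r.sense();s=r.snapshot('wrist');t=r.snapshot('top');print(st['tool_pos'],st['tcp_rot'],st['finger_gap'],st['ft_force'],st['grip_force'])
print('w',plane(wpts(st,s),st),'t',plane(pts(t),st))
R=Ro.from_euler('xyz',st['tcp_rot'],degrees=True).as_matrix();g=st['tool_pos']-18*R[:,2]
v=(g-[547.8,-68.2,0])@Ro.from_euler('z',12.93,degrees=True).as_matrix();print(v,np.hypot(v[1]+85,v[2]-50),np.degrees(np.arctan2(v[2]-50,v[1]+85)))
E
```

```text
flat w ((np.int64(21366), -1), np.int64(21367), np.float64(-0.03192101091726922), array([ 5.16899012e+00, -8.11843548e-04, -5.57126799e-04])) t ((np.int64(3736), -1), np.int64(4321), np.float64(-0.006642538547125558), array([ 5.83249108e+00,  5.59808268e-05, -1.15934169e-04]))
[516.97441956  69.63492652  62.05328816] [-1.72437475e+02 -1.69774662e-01  1.30877831e+01] 10.04849782530668 [ 4.1913372   4.19566364 -1.52858224] 59.29899752140045
w ((np.int64(29753), 7), np.int64(29753), np.float64(7.338373070558312), array([4.97969702e+00, 8.09921446e-05, 1.28783740e-01])) t ((np.int64(2426), 7), np.int64(2584), np.float64(7.427720032629631), array([5.96257328e+00, 1.47758032e-03, 1.30369321e-01]))
[  0.75168725 138.86847211  79.89664282] 225.85593208567326 7.606590921119367
```

Call:
apply_moves:
  steps:
    - [-1,0,-0.5,-7.5,0.38,0,0]
    - [-1,0,-0.5,-7.5,0.38,0,0]
    - [-1,0,-0.5,-7.5,0.38,0,0]
    - [-1,0,-0.5,-7.5,0.38,0,0]
    - [-1,0,-0.5,-7.5,0.38,0,0]
    - [-1,0,-0.5,-7.5,0.38,0,0]
    - [-1,0,0,0,0,0,0]
    - [-1,0,0,0,0,0,0]

```text
time: 22.35
tool_pos: [518.4, 62.9, 106.5]
tcp_rot: [-161.0, -0.1, 13.0]
ft_force: [4.6, 3.8, -1.4]
finger_gap: 10.0
grip_force: 60.0
```

Call:
apply_moves:
  steps:
    - [-1,0,-0.5,-7.5,0.38,0,0]
    - [-1,0,-0.5,-7.5,0.38,0,0]
    - [-1,0,-0.5,-7.5,0.38,0,0]
    - [-1,0,-0.5,-7.5,0.38,0,0]
    - [-1,0,-0.5,-7.5,0.38,0,0]
    - [-1,0,-0.5,-7.5,0.38,0,0]
    - [-1,0,0,0,0,0,0]
    - [-1,0,0,0,0,0,0]

```text
time: 23.15
tool_pos: [521.8, 47.8, 148.6]
tcp_rot: [-149.7, -0.1, 13.0]
ft_force: [4.7, 3.7, -0.7]
finger_gap: 9.9
grip_force: 60.4
```

```bash
python3 - <<'E'
from h import *
from bench import r
st=r.sense();s=r.snapshot('wrist');t=r.snapshot('top');print(st['tool_pos'],st['tcp_rot'],st['finger_gap'],st['ft_force'],st['grip_force'])
pickle.dump((st,s,t),open('w7.pkl','wb'))
print('w',plane(wpts(st,s),st),'t',plane(pts(t),st))
R=Ro.from_euler('xyz',st['tcp_rot'],degrees=True).as_matrix();g=st['tool_pos']-18*R[:,2]
v=(g-[547.8,-68.2,0])@Ro.from_euler('z',12.93,degrees=True).as_matrix();print(v,np.hypot(v[1]+85,v[2]-50),np.degrees(np.arctan2(v[2]-50,v[1]+85)))
x=np.clip(s['color']*1.5,0,255).astype(np.uint8);y=np.clip(t['color'][190:230,210:310]*2.,0,255).astype(np.uint8)
q=np.vstack([cv2.resize(x[150:384,100:500],(480,281)),cv2.resize(y,(480,192),interpolation=cv2.INTER_CUBIC)]);cv2.imwrite('pics/w7.png',q)
E
```

```text
[521.76560878  47.82682248 148.55630165] [-1.49671323e+02 -1.05103990e-01  1.30437236e+01] 9.876448140544714 [ 4.72281993  3.72112034 -0.66153147] 60.413804054260254
w ((np.int64(29996), 29), np.int64(29997), np.float64(30.168033046266693), array([5.07255630e+00, 2.99380037e-03, 5.81267219e-01])) t ((np.int64(834), 31), np.int64(867), np.float64(30.12216261323628), array([6.87783722e+00, 1.37130361e-03, 5.80196630e-01]))
[  0.57748915 109.82102019 164.09284814] 225.77069762178564 30.35447893535491
```

View pics/w7.png

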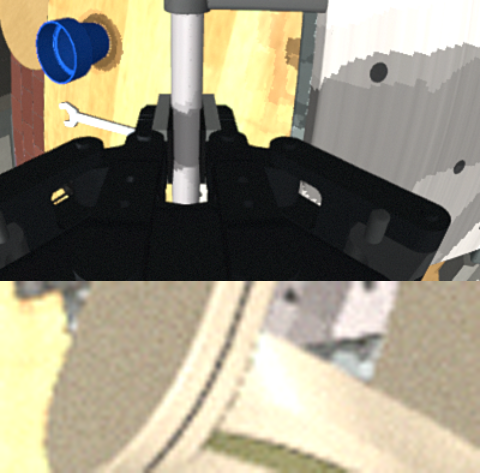

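The bar is held between the pads and the plate follows; its depth plane reads 30.15°. The top view of the quadrant is blocked by the arm. I'll refine the clip angle from the depth data already stored.

```bash
python3 - <<'E'
from h import *
Ry=Ro.from_euler('z',12.93,degrees=True).as_matrix()
def polar(W,o):
    b=(W-o)@Ry;y=b[...,1]+85;z=b[...,2]-50
    return b[...,0],np.hypot(y,z),np.degrees(np.arctan2(z,y))
for f,o in(('w1.pkl',[546.9,-67.6,1.1]),('w4.pkl',[546.9,-67.6,1.1])):
    st,s=pickle.load(open(f,'rb'));W=wpts(st,s);x,r,a=polar(W,np.array(o))
    print(f,'depth>0',(s['depth']>0).mean())
    for r0,r1 in((120,135),(135,141),(141,146),(147,152),(152,158),(158,164),(164,170),(170,176),(176,190)):
        m=(r>r0)&(r<r1)&(a>20)&(a<45)&(x<-115)&(x>-150)
        if r0<147: m&=(x<-132)
        if m.sum()>3: print(r0,r1,m.sum(),'a',np.percentile(a[m],[0,5,50,95,100]).round(1),'x',np.percentile(x[m],[0,50,100]).round(1))
    if f=='w1.pkl':
        m=(r>100)&(r<140)&(a>2)&(a<28)&(abs(x+131)<6);print('face x',np.median(x[m]),m.sum())
        for p in [(237,222),(225,215),(210,205),(47,188),(90,185),(140,180),(305,228),(285,138),(275,250)]:
            u,v=p[0]/8+149.56,p[1]/8+43.56;u,v=int(round(u)),int(round(v));print(p,x[v,u].round(1),r[v,u].round(1),a[v,u].round(2))
E
```

```text
w1.pkl depth>0 0.9792022705078125
135 141 17 a [31.3 31.6 33.1 34.6 34.7] x [-134.5 -133.6 -132. ]
141 146 29 a [31.3 31.4 33.6 34.8 35.2] x [-134.9 -133.7 -132.1]
147 152 79 a [30.3 30.8 35.2 35.7 36.1] x [-135.1 -132.1 -117.7]
152 158 62 a [30.5 31.3 35.2 35.7 35.8] x [-135.  -130.3 -120. ]
158 164 65 a [31.6 32.2 34.  35.6 36. ] x [-134.  -128.8 -120.5]
164 170 47 a [32.3 32.7 34.8 35.5 35.7] x [-134.  -130.2 -121.7]
face x -128.95672242543958 775
(237, 222) -133.2 137.1 32.77
(225, 215) -132.0 138.3 32.91
(210, 205) -133.5 139.7 34.71
(47, 188) -129.6 164.0 34.59
(90, 185) -128.2 157.8 33.65
(140, 180) -130.5 149.7 35.51
(305, 228) -129.1 129.1 28.81
(285, 138) -129.6 129.3 38.91
(275, 250) -129.5 135.0 26.65
w4.pkl depth>0 0.9796091715494791
141 146 4 a [34.3 34.4 34.6 34.7 34.7] x [-134.  -133.2 -132.5]
147 152 87 a [30.8 31.1 35.2 35.6 35.8] x [-133.8 -121.6 -117.7]
152 158 159 a [30.6 30.9 34.5 35.6 35.7] x [-134.1 -122.9 -117.6]
158 164 46 a [32.6 32.7 34.4 35.6 35.7] x [-131.8 -123.4 -118.8]
164 170 135 a [31.1 31.7 34.3 35.5 35.6] x [-133.9 -123.2 -118.6]
```

```bash
python3 - <<'E'
from h import *
Ry=Ro.from_euler('z',12.93,degrees=True).as_matrix()
st,s=pickle.load(open('w1.pkl','rb'));W=(wpts(st,s)-[546.9,-67.6,1.1])@Ry
L={10:(405,380),20:(342,308),30:(305,228),40:(285,138),50:(297,37)}
S={5:(412,418),15:(340,353),25:(283,273),35:(245,185),45:(242,83)}
ang=np.radians([*L,*S]);P=[]
for p in [*L.values(),*S.values()]:
    u,v=int(round(p[0]/8+149.56)),int(round(p[1]/8+43.56))
    P.append([np.median(W[v-1:v+2,u-1:u+2,k]) for k in range(3)])
P=np.array(P);print(P[:,0].round(1))
rr=lambda p:np.r_[[p[2]]*5,[p[3]]*5]
g=lambda p:np.r_[P[:,1]+p[0]+85-rr(p)*np.cos(ang),P[:,2]+p[1]-50-rr(p)*np.sin(ang)]
q=least_squares(g,[0,0,129,135],loss='soft_l1');print(q.x,q.fun.round(1))
x=W[...,0];y=W[...,1]+q.x[0]+85;z=W[...,2]+q.x[1]-50;r=np.hypot(y,z);a=np.degrees(np.arctan2(z,y))
for r0,r1,xx in((134,138,-132),(138,142,-132),(142,146,-132),(146,150,-115),(150,154,-115),(154,158,-115)):
    m=(r>r0)&(r<r1)&(a>25)&(a<45)&(x<xx)&(x>-142);print(r0,m.sum(),np.percentile(a[m],[0,3,50,97,100]).round(1),np.percentile(x[m],[0,50,100]).round(1))
E
```

```text
[-129.3 -129.  -129.2 -128.9 -129.  -128.6 -128.9 -129.5 -129.4 -128.9]
[ -1.19386269   2.7475259  130.16636637 136.27465375] [ 0.6  0.2 -1.   0.1 -0.1  0.5  0.2 -0.2 -0.2 -0.4  0.1  1.2 -0.1  0.2
 -0.7 -0.1 -0.4  0.2  0.6 -0.7]
134 2 [33.8 33.8 33.9 34.  34. ] [-134.2 -133.7 -133.2]
138 17 [32.5 32.7 34.8 35.9 35.9] [-134.5 -133.6 -132. ]
142 24 [32.5 32.6 34.3 36.1 36.3] [-134.9 -133.7 -132.1]
146 64 [31.8 31.9 35.9 37.  37.2] [-134.7 -130.9 -119.4]
150 60 [31.5 32.  36.3 36.8 36.9] [-135.1 -131.  -117.7]
154 39 [31.8 32.5 36.2 36.8 36.9] [-135.  -130.5 -120. ]
```

The tooth (32.5 to 36.1°) and the block (31.7 to 37.0°) both centre at about 34.2°. The ray-only estimate gives 34.0 to 34.1°, allowing for the tooth standing about 4.5 mm proud of the face. Target is 34.1°.

Call:
apply_moves:
  steps:
    - [-1,0,-0.5,-7.8,0.395,0,0]
    - [-1,0,-0.5,-7.8,0.395,0,0]
    - [-1,0,0,0,0,0,0]
    - [-1,0,0,0,0,0,0]
    - [-1,0,0,0,0,0,0]
    - [-1,0,0,0,0,0,0]
    - [-1,0,0,0,0,0,0]
    - [-1,0,0,0,0,0,0]

```text
time: 24.05
tool_pos: [523.3, 40.8, 162.1]
tcp_rot: [-145.8, -0.1, 13.1]
ft_force: [5.1, 4.2, 0.3]
finger_gap: 10.0
grip_force: 60.8
```

```bash
python3 - <<'E'
from h import *
from bench import r
st=r.sense();s=r.snapshot('wrist');t=r.snapshot('top');sd=r.snapshot('side');print(st['tool_pos'],st['tcp_rot'],st['finger_gap'],st['ft_force'],st['grip_force'])
print('w',plane(wpts(st,s),st)[2],'t',plane(pts(t),st)[2],'s',plane(pts(sd),st)[1:3])
R=Ro.from_euler('xyz',st['tcp_rot'],degrees=True).as_matrix();g=st['tool_pos']-18*R[:,2]
Ry=Ro.from_euler('z',12.93,degrees=True).as_matrix()
v=(g-[547.8,-68.2,0])@Ry;print(v,np.hypot(v[1]+85,v[2]-50),np.degrees(np.arctan2(v[2]-50,v[1]+85)))
# side view: points in front of quadrant face, before/after
d=pickle.load(open('d.pkl','rb'))
for n,q in(('before',d['side']),('now',sd)):
    b=(pts(q)-[547.8,-68.2,0])@Ry;y=b[...,1]+85;z=b[...,2]-50;rr=np.hypot(y,z);a=np.degrees(np.arctan2(z,y))
    for lo,hi in((90,130),(130,146),(148,158),(158,172)):
        m=(rr>lo)&(rr<hi)&(a>15)&(a<60)&(b[...,0]<-115)&(b[...,0]>-145)
        if lo<147:m&=b[...,0]<-133
        if m.sum()>1:print(n,lo,m.sum(),np.percentile(a[m],[0,10,50,90,100]).round(1),np.median(b[m][:,0]).round(1))
Wt=pts(t).reshape(-1,3);m=(np.hypot(Wt[:,0]-569,Wt[:,1]-242)<45)&(abs(Wt[:,2]-108)<4);print('stack',m.sum(),circ(Wt[m]) if m.sum()>9 else '')
E
```

```text
[523.3362821   40.84983758 162.13587032] [-1.45768929e+02 -9.58307584e-02  1.30605036e+01] 10.022986747842262 [5.14975024 4.20854452 0.28948331] 60.838133096694946
w 34.06687062256618 t 33.85470421806568 s (np.int64(3617), np.float64(33.94489704489046))
[  0.5557951  101.63319812 177.01781107] 225.75534316585546 34.238207885128446
before 90 43 [15.7 21.1 40.5 56.4 58.7] -133.3
before 130 29 [16.3 32.9 40.4 54.6 58.1] -133.5
before 148 21 [31.8 33.3 35.4 36.6 37. ] -135.6
before 158 23 [32.4 33.3 34.9 36.4 36.8] -131.5
now 90 97 [22.8 28.6 35.5 52.3 58.6] -136.2
now 130 24 [21.6 25.1 34.5 45.5 57. ] -134.2
now 148 19 [32.3 33.  35.7 36.5 36.6] -134.3
now 158 23 [33.2 33.9 35.  36.2 36.5] -131.5
stack 92 [567.80322975 240.8082717   30.74491381]
```

```bash
python3 -c "
from bench import r
s=r.sense();print(s['qd'].round(2),s['time']);print(r.hand_in())"
```

```text
[-0.03 -0.08  0.05 -0.09  0.05 -0.06] 24.2
the job is handed in; nothing more can be done
None
```

I nested both cups upright in the bench cup and handed the job in at 24.2 s. The arm is still holding the bar, with the plate at about 34.0° against a clip angle I estimated at 34.1° (readings ranged 33.6–34.5°); the arm blocked a direct view of the pointer at the clip, so I couldn't check the match by eye.

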